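# Fetch a bow handle from behind the sprung bin flap and lay it in the gluing jig

## Robot

A 7-joint arm with a two-finger parallel gripper is mounted at the origin on the work surface. World frame = base frame: x ahead of the robot, y to its left, z up, the work surface at z = 0. Lengths are in mm, angles in rad, forces in N, time in s.
With the tool pointing down it reaches from about 400 to 850 mm from the base axis. Payload 4.4 kg.
Tool frame: the origin (TCP) lies midway between the tips of the shut fingers; the grasp point (between the pads) lies 19 mm behind it (r.hold_point_z is the distance from the TCP to the grasp point, in mm); z points along the fingers, y is the direction in which the jaws open and shut (so a half turn about z gives the same grasp; the last joint's range is limited). The gripper opens to 94 mm and grips with 3 to 60 N. Pads are 16 mm wide; open, the fingers measure 119 mm over their backs; the gripper's body (75 mm by 177 mm) begins 78 mm behind the grasp point.
Start: joints at [1.106, 0.628, 0.038, 1.517, -0.027, 0.996, -0.02], TCP at [252.432, -598.996, 205.478] pointing down, gripper open.
Joint ranges: [-3.06, 3.06], [-0.37, 2.12], [-1.25, 1.32], [0.18, 2.47], [-1.1, 4.24], [0.23, 1.98], [-2.94, 2.94]. Speed limits (rad/s): [2.57, 2.57, 3.14, 3.14, 3.14, 3.14, 3.14].

## Interface

Orientations are given as [roll, pitch, yaw] about the fixed x, y, z axes, in that order (R = Rz(yaw) Ry(pitch) Rx(roll)).
In Python, from plant import r, optics, order, spot_in, masks_of gives the robot as it stands.
- The arm moves only by the tool play_rows, never from a script. Its argument "series" is a list that holds one entry, the list of rows, each a list of 5 numbers: the opening, from 0 (shut) to 1 (fully open), then the shift along the world's x, y, z in mm, then the turn about the world's z in rad. In form: [[[claw, x, y, z, spin], ...]]. A call has 1 to 5 rows; each row shifts and turns the pose as measured when the row begins; what a row does not reach is not made up. A row lasts 1/10 s, in which the tool goes at most 50 mm and 8.59 degrees, less where a joint would pass 70% of its speed; a pose out of reach is approached as far as the arm can. A call with a gripper value outside its range is refused whole. The fingers move at their own pace and stop on an object; "newtons" is the grip in N (left out, the last holds). Time passes only in rows, so rows that do not move let the fingers close. It gives the time, the measured TCP pose, the force and the opening at its end, in the units of the state.
- r.state(): the state, without advancing time (a new reading comes with each control period).
- optics.camera(name): name is "side" or "top" or "wrist"; returns the picture (420x560x3 uint8, red, green, blue); there is no depth.
- optics.calibration(name): a dict with "K" (3x3 intrinsics, pixels), "dist" ([k1, k2, p1, p2, k3] as OpenCV has them; the pictures are not rectified), "rvec" (rotation vector, rad) and "tvec" (3), from world to camera coordinates, as OpenCV has them. Camera axes: x right, y down, z forward; pixel columns grow to the right and rows downward; lengths in mm; the calibration is good to about 2 mm. A picture is of the moment at which its call begins: read the wrist's pose just before it. calibration takes no time and is no camera call; for the wrist camera it gives the pose at the moment of the call.
- order.job_done(): hands the job in, once; it reports no verdict.
Trained networks look in the newest picture that a camera, given by its name, has taken for a name from the list of things; names that differ only in an ending like _2 or _b are one class to them, and where a whole thing is asked for, a point or a joint stands for the part that bears it (a point fixed in the world has none). Each returns a list of dicts, best first, with "conf" (0 to 1); they miss things now and then, are a little off and sometimes report something else, mostly with a low value. They report only what shows in the picture. A call takes as long as a camera call.
- spot_in(label, camera): "extent" ([centre column, centre row, width, height] in pixels, round what is visible of it).
- masks_of(label, camera): "mask" (420x560 bool, what is visible of it) and "extent" ([centre column, centre row, width, height] in pixels, round what is visible of it).
The state is a dict: "time": time; "q": joint angles; "joint_vel": joint speeds; "joint_torque": joint torques, N m; "tool_pos": TCP position; "ee_rot": TCP orientation; "wrist_force": force on the tool from outside, world axes, zero at the start; "torque": the same for the moment, N m; "opening": opening from 0.0 (shut) to 1.0 (fully open).
Only numpy, scipy, OpenCV 4.12 (cv2) and the standard library are available. Lean on these libraries where they do the work, as an engineer would, in place of code of your own. Each camera call takes 0.05 s, during which the arm holds its last target. There are 200 camera calls.

## Task

Take the wooden bow handle out of the plywood parts bin, holding the bin's sprung clear flap up with the gripper or wrist while you reach in, and let the flap fall fully shut again once the handle is out. Lay the handle on the gluing jig, standing on its two feet, tight against both the end stop and the side fence, and let go of it. Leave the block beside it in the bin and everything else on the bench where they are.

Things in the scene. Friction and masses are not known exactly. Their poses are not given: they have to be found in the camera images.
- bin: Fixed plywood bin, 182 deep (x) by 440 wide (y). Origin under its middle; x points from front to back (its front looks to the robot's left), z up. Inner floor 8 mm above the bench; inside x -85 to +75, y -210 to +210. Front wall x -95 to -85, top at 50 mm. Back wall x +75 to +87, top at 153 mm. Side walls slope from 50 to 155 mm; the flap covers the sloping top.
- flap_hinge (a point): Middle of the flap's hinge line, along the bin's y, at bin x +75 mm, 155 mm above the bench. As the handle is drawn out the flap drags over it with 3 to 5 N and can turn it in a weak grip.
- flap_lip (a point): Middle of the front edge of the flap's lip (moves with it). The flap is a clear 4 mm sheet, 410 wide: shut, it runs flat 200 mm from the hinge down to the front, 32 degrees below level, to bin x -95, height 50 mm, and is there bent level into a lip that overhangs the front wall by 33 mm, with free space below. A finger pushed under the lip can lift the flap.
- flap (a joint): Flap angle in rad: 0 shut, grows as the lip swings up and outward; stop at 1.75, where it still leans to the front, 68 degrees above level, so that an upright gripper does not fit under it. A spring (0.45 N m shut, 1.0 N m fully open) and its weight (0.3 kg) always close it: about 3 N at the lip to start, 5 N when open.
- handle: Bow handle of plain beech, 120 long (x) by 28 wide (y) by 44 high, 0.08 to 0.15 kg: a 20 mm thick bar along the top (24 to 44 mm up) on two end legs 20 mm long, open between. Origin under its centre at foot level, z up. It stands in one half of the bin (nearer or farther from the robot), roughly along the bin's x; the same turned end for end.
- foot: Solid beech block, 85 long by 45 wide by 36 high, origin under its centre; it lies in the other half of the bin. To be left alone.
- jig: Gluing jig, fixed: plywood board 240 (x) by 140 (y) by 18 thick, origin under its middle, z up; x points to the robot's right and away. On it, 10 mm high, an aluminium end stop across the +x end (inner face at x +80) and a side fence along x (inner face at y +30, x -90 to +80). The handle lies along x, one end against the stop, one side against the fence: its origin is then at x +20, y +16, z +18.
- jig_corner (a point): Inner corner where the end stop and the side fence meet, on the board's upper face (jig x +80, y +30, z +18 mm).
- screwdriver: Screwdriver lying on the bench, not needed.
- tape: Cardboard roll of 100 mm diameter and 48 high on the bench, not needed.
- glue: White glue bottle, 170 high, not needed.
- mug: White mug, 90 high, not needed.
- brush: Brush lying on the bench, not needed.
- mallet: Rubber mallet lying on the bench, not needed.

How it is judged (in metres and radians):
On the way, in this order (a step that is already met when the one before it is completed fails the run):
1. the flap is held open while the fingers take hold of the handle inside the bin (value of joint flap above 0.3 rad and contact force between the fingers and handle above 1 N and x of handle in the frame of bin above -0.09 m and z of handle in the frame of bin below 0.05 m), for 0.1 s.
2. the handle is out of the bin and the flap has shut again (value of joint flap below 0.06 rad and horizontal distance between handle and bin above 0.16 m), for 0.1 s.
At the end, for the whole second after the job is handed in: Handle on its feet on the jig board (height within 3 mm), parallel to it within 0.05 rad, end and side within 2.5 mm of end stop and side fence, released, at rest; flap shut (under 0.05 rad); the block in the bin within 30 mm of its place (x of handle in the frame of jig between 0.0175 and 0.023 m and y of handle in the frame of jig between 0.0135 and 0.019 m and z of handle in the frame of jig between 0.015 and 0.021 m and angle between the x axis of handle and the x axis of jig, either way round below 0.05 rad and angle between handle's own z axis and vertical below 0.05 rad and linear speed of handle below 0.02 m/s and value of joint flap below 0.05 rad and z of foot in the frame of bin below 0.02 m and distance of foot from where it was at the start of the episode below 0.03 m); the robot touches nothing.
It fails at once if the block in the bin is moved more than 50 mm (distance of foot from where it was at the start of the episode above 0.05 m).
It fails at once if something else on the bench is moved more than 40 mm (distance of any of screwdriver, tape, glue, mug, brush, mallet from where it was at the start of the episode above 0.04 m).
It also fails if it takes over 64 s, if anything falls off the work surface, if the arm or the gripper's body presses on something with over 40 N, if the wrist force passes 120 N, or if a joint passes its speed limit or range.

## Working session

There is one attempt and no reset: what is moved stays moved. The work goes in short steps, Python scripts to look and compute and a tool call to move; the robot and the scene stay as the last step left them, time stands still between calls to the robot, and variables do not carry over. Pictures are saved under pics/ and viewed, about 8 in all and at most 12, crops included, and the job is handed in when it is done.

Besides the shell and the picture viewer there is one more tool, called by a JSON object that holds its "op" and its "data". play_rows: Moves the arm, as the interface text tells. Its arguments: {"type":"object","properties":{"series":{"type":"array"},"newtons":{"type":"number"}},"required":["series"]}

```bash
mkdir -p pics; ls
cat > h.py <<'E'
import numpy as np, cv2
from plant import r, optics, order, spot_in, masks_of
def proj(P,c):
    k=optics.calibration(c)
    return cv2.projectPoints(np.float64(P).reshape(-1,1,3),np.float64(k["rvec"]),np.float64(k["tvec"]),np.float64(k["K"]),np.float64(k["dist"]))[0].reshape(-1,2)
def ray(uv,z,c):
    k=optics.calibration(c); K=np.float64(k["K"]);R=cv2.Rodrigues(np.float64(k["rvec"]))[0];t=np.float64(k["tvec"]).ravel()
    n=cv2.undistortPoints(np.float64(uv).reshape(-1,1,2),K,np.float64(k["dist"])).reshape(-1,2)
    d=np.c_[n,np.ones(len(n))]@R; C=-R.T@t
    return C+d*((np.asarray(z)-C[2])/d[:,2])[:,None]
E
python3 - <<'E'
from h import *
for c in("top","side"):
    im=optics.camera(c); cv2.imwrite(f"pics/{c}1.png",im[...,::-1])
    k=optics.calibration(c);R=cv2.Rodrigues(np.float64(k["rvec"]))[0];print(c,(-R.T@np.float64(k["tvec"]).ravel()).round(),R[2].round(2))
    for l in("handle","foot","bin","jig","flap_lip"):
        for d in spot_in(l,c)[:2]:print(c,l,round(d["conf"],2),np.round(d["extent"]))
print({k:np.round(v,3) for k,v in r.state().items()}, r.hold_point_z)
E
```

```text
pics
top [ 403.  101. 1528.] [ 0.11 -0.01 -0.99]
top foot 0.75 [206. 224.  96.  84.]
top bin 0.65 [410. 212.  86. 178.]
top jig 0.66 [208. 225.  95.  86.]
top flap_lip 0.92 [411. 212.  86. 150.]
side [ 161.  707. 1029.] [ 0.34 -0.52 -0.78]
side bin 0.7 [340. 147. 146. 113.]
side bin 0.53 [333. 242.  35.  36.]
side jig 0.61 [253. 290.  58.  81.]
side flap_lip 0.8 [334. 145. 139. 105.]
side flap_lip 0.55 [198. 228.  31.  46.]
{'time': np.float64(0.6), 'q': array([ 1.106,  0.628,  0.039,  1.517, -0.027,  0.996, -0.02 ]), 'joint_vel': array([ 0.002, -0.001,  0.   ,  0.001,  0.001,  0.   , -0.   ]), 'joint_torque': array([-1.0000e-03, -5.4931e+01,  1.1420e+00, -1.8686e+01, -5.2000e-02,
        1.6000e-02,  0.0000e+00]), 'tool_pos': array([ 252.436, -598.996,  205.484]), 'ee_rot': array([ 3.142, -0.   ,  0.399]), 'wrist_force': array([ 0.646, -0.954,  0.313]), 'torque': array([0.009, 0.026, 0.013]), 'opening': np.float64(1.001)} 18.8
```

Run:
```python
import cv2
a=cv2.imread("pics/top1.png")
cv2.imwrite("pics/top1c.png",cv2.resize(a[110:320,150:470],None,fx=2.5,fy=2.5,interpolation=cv2.INTER_CUBIC))
b=cv2.imread("pics/side1.png")
cv2.imwrite("pics/side1c.png",cv2.resize(b[60:360,180:480],None,fx=2,fy=2,interpolation=cv2.INTER_CUBIC))
```

```text
(no output)
```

View pics/top1c.png

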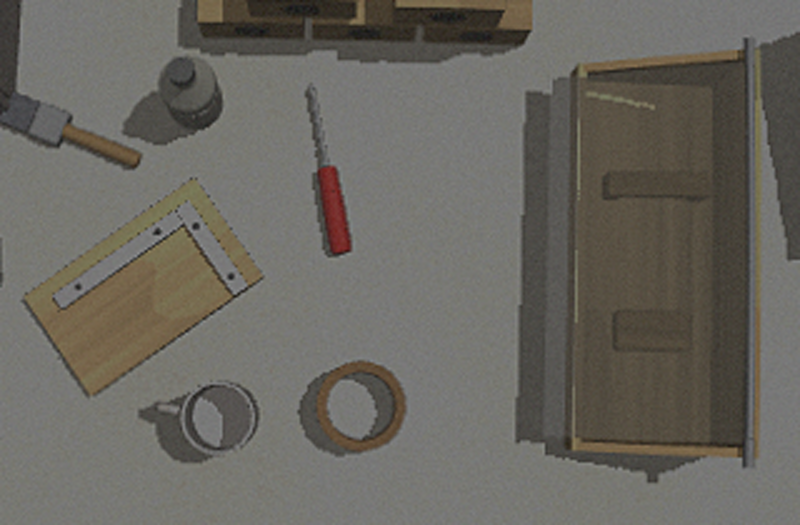

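View pics/side1c.png

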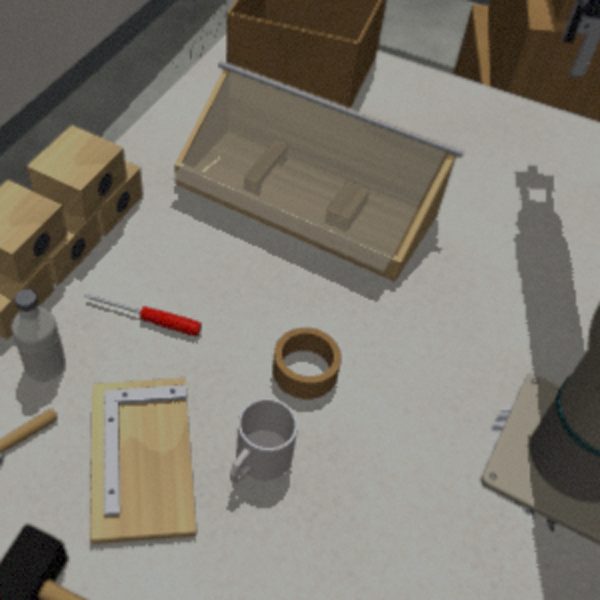

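Top crop (2.5x, offset 150,110): the bin is on the right with its front facing left. The handle (long, narrow) is in the far half at about crop (655,185) and the block at (652,330). The jig is at lower left, with its corner near (180,215). The screwdriver, tape and mug lie between jig and bin. The side view agrees.

Next I'll fit the poses.

```bash
cat > fit.py <<'E'
from h import *
from scipy.optimize import least_squares
def W(p,P):
    P=np.float64(P);c,s=np.cos(p[2]),np.sin(p[2])
    return np.c_[p[0]+c*P[:,0]-s*P[:,1],p[1]+s*P[:,0]+c*P[:,1],P[:,2]]
T=lambda a:np.float64(a)/2.5+[150,110]
S=lambda a:np.float64(a)/2+[180,60]
def fit(p0,items):
    f=lambda p:np.concatenate([(proj(W(p,P),c)-uv).ravel() for c,P,uv in items])
    s=least_squares(f,p0,x_scale=[100,100,1],loss="soft_l1");return s.x,f(s.x).reshape(-1,2)
E
python3 - <<'E'
from fit import *
jc=[[120,70,18],[120,-70,18],[-120,-70,18],[-120,70,18]]
J,e=fit([400,350,-.6+1.2],[("top",jc,T([[195,178],[263,275],[90,396],[24,298]])),("side",jc,S([[93,381],[185,378],[195,533],[91,541]]))])
print("jig",J.round(3));print(e.round(1).tolist())
bc=[[-95,220,50],[-95,-220,50]]
B,e=fit([480,-300,-1.57],[("top",bc+[[87,220,155],[87,-220,155]],T([[577,68],[572,450],[750,42],[748,465]])),("side",bc+[[87,220,155],[87,-220,155]],S([[176,166],[395,278],[222,67],[460,155]]))])
print("bin",B.round(3));print(e.round(1).tolist())
ht=[[-60,14,52],[-60,-14,52]]
# top view handle corners: front end top
uv=T([[604,174],[604,197],[709,174],[709,197]])
print("handle top pts",ray(uv,[52]*4,"top").round(1).tolist())
uv=T([[615,312],[615,350],[691,312],[691,350]])
print("foot",ray(uv,[44]*4,"top").round(1).tolist())
np.savez("poses.npz",J=J,B=B)
im=optics.camera("wrist");cv2.imwrite("pics/w1.png",im[...,::-1])
k=optics.calibration("wrist");R=cv2.Rodrigues(np.float64(k["rvec"]))[0];print((-R.T@np.float64(k["tvec"]).ravel()).round(),R.round(2).tolist())
E
```

```text
jig [515.607 316.205  -0.939]
[[-0.5, -0.4], [-0.0, 0.7], [-0.3, 0.4], [-0.9, -0.9], [-0.3, 0.9], [0.6, -0.8], [1.3, -0.7], [-0.3, -0.7]]
bin [ 556.932 -257.315   -1.592]
[[-2.8, -1.4], [-4.9, 1.0], [0.8, 3.7], [-0.2, -1.2], [-1.7, 0.2], [2.2, -5.3], [2.7, -1.2], [-0.3, -1.3]]
handle top pts [[652.5, -205.4, 52.0], [626.2, -205.4, 52.0], [656.2, -327.9, 52.0], [629.6, -327.5, 52.0]]
foot [[497.0, -219.9, 44.0], [454.2, -220.1, 44.0], [498.6, -307.9, 44.0], [455.6, -308.0, 44.0]]
[ 325. -568.  385.] [[0.39, -0.92, 0.0], [-0.89, -0.37, 0.27], [-0.25, -0.11, -0.96]]
```

View pics/w1.png

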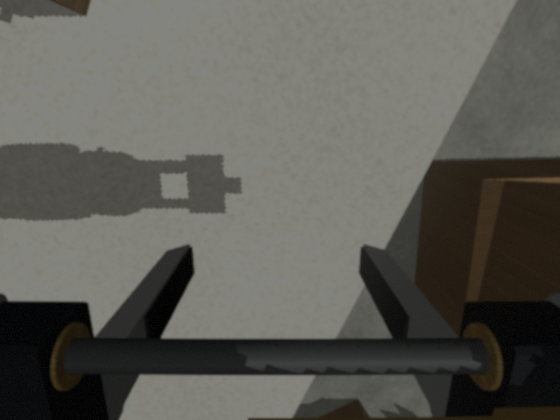

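Run:
```python
from fit import *
P=[[-95,220,50],[-95,-220,50],[75,220,155],[75,-220,155]]
B,e=fit([556,-257,-1.59],[("top",P,T([[577,68],[572,450],[749,40],[749,464]])),("side",P,S([[177,166],[393,278],[222,67],[459,154]]))])
print("bin",B.round(3));print(e.round(1).tolist())
B2,e=fit([556,-257,-1.59],[("top",P,T([[577,68],[572,450],[749,40],[749,464]]))])
print("bin top",B2.round(3));print(e.round(1).tolist())
d=np.load("poses.npz");np.savez("poses.npz",J=d["J"],B=B)
box=lambda x0,x1,y0,y1,z:[[x0,y0,z],[x1,y0,z],[x1,y1,z],[x0,y1,z]]
for nm in("top","side"):
    im=cv2.imread(f"pics/{nm}1.png")
    a=cv2.resize(im,None,fx=3,fy=3,interpolation=cv2.INTER_CUBIC)
    def poly(p,Q,col):
        cv2.polylines(a,[np.int32(((proj(W(p,Q),nm)+.5)*3))],True,col,1,cv2.LINE_AA)
    poly(B,box(-95,-85,-220,220,50),(0,0,255));poly(B,[[-95,205,50],[-128,205,50],[-128,-205,50],[-95,-205,50]],(255,0,0));poly(B,[[75,205,155],[-95,205,50],[-95,-205,50],[75,-205,155]],(0,255,0))
    poly(B,[[-95,220,0],[-95,-220,0]],(0,255,255))
    poly([641,-266.5,-1.54],box(-60,60,-14,14,52),(255,255,0))
    poly(d["J"],box(-120,120,-70,70,18),(0,0,255));poly(d["J"],[[80,-70,28],[80,30,28],[-90,30,28]],(0,255,0))
    u=proj(W(B,[[-30,0,60]]),nm)[0]*3; x,y=np.int32(u)
    c1=a[max(0,y-300):y+300,max(x-220,0):x+180]
    u=proj(W(d["J"],[[0,0,20]]),nm)[0]*3; x,y=np.int32(u)
    c2=a[max(0,y-300):y+300,max(0,x-200):x+200]
    h=min(len(c1),len(c2)); cv2.imwrite(f"pics/ov_{nm}.png",np.hstack([c1[:h],c2[:h]]))
```

```text
bin [ 557.484 -266.899   -1.582]
[[-0.3, -1.2], [-0.7, 1.2], [-0.4, 3.8], [-0.6, -1.4], [-1.0, -0.9], [4.8, -7.6], [1.7, -0.6], [-0.3, -0.9]]
bin top [ 558.186 -268.307   -1.58 ]
[[0.0, -1.3], [-0.0, 1.0], [-0.1, 3.5], [0.1, -1.7]]
```

View pics/ov_top.png

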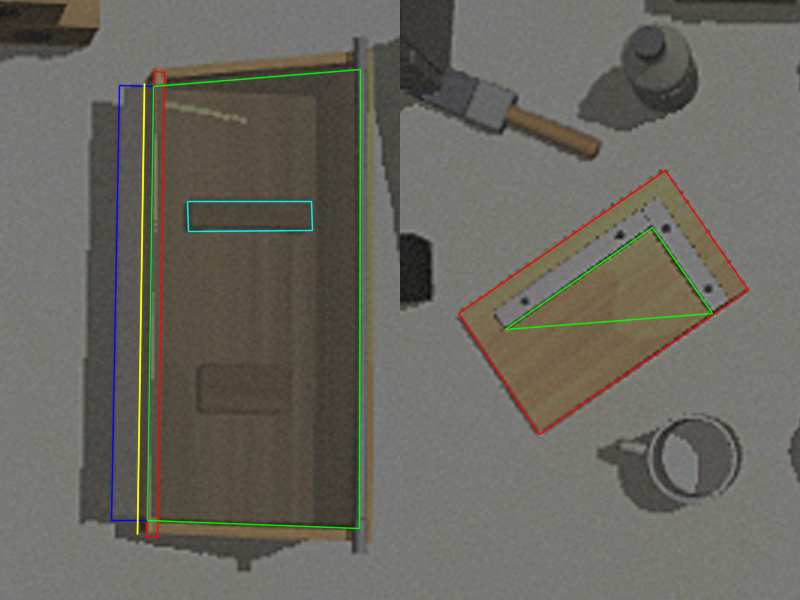

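View pics/ov_side.png

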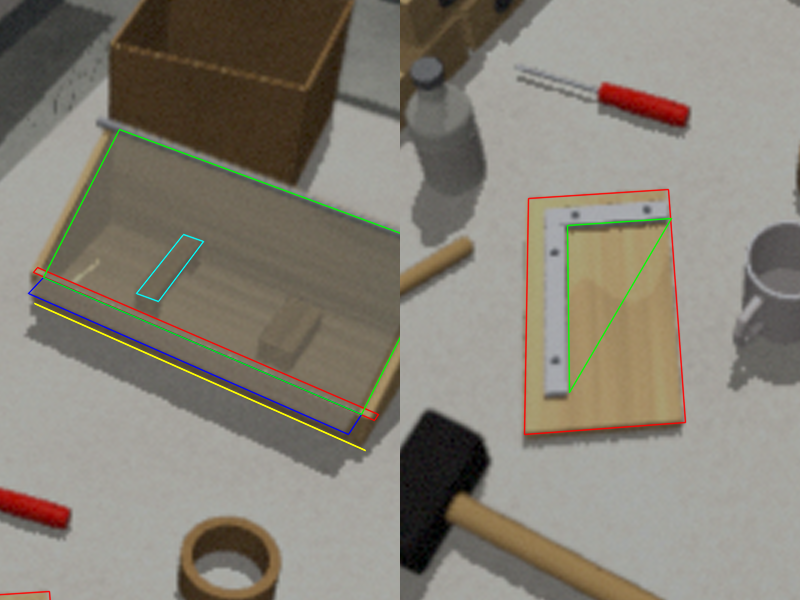

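The overlays show the jig fit is good, and the bin fit is good to a few mm. The handle's front end is near y=-205, x≈641 and the lip edge near y≈-140.

An upright gripper cannot stay under the flap, so the tool has to be tilted. I'll try to get that tilt from the reach limit.

{"op": "play_rows", "data": {"series": [[[1, 20, 40, 50, 0], [1, 20, 40, 50, 0], [1, 20, 40, 50, 0], [1, 20, 40, 50, 0], [1, 20, 40, 50, 0]]]}}

```text
time: 1.15
tool_pos: [323.7, -445.1, 392.1]
ee_rot: [-3.129, 0.005, 0.389]
wrist_force: [0.6, 0.4, 0.2]
opening: 1.002
```

{"op": "play_rows", "data": {"series": [[[1, 20, 40, 50, 0], [1, 20, 40, 50, 0], [1, 20, 40, 50, 0], [1, 20, 40, 50, 0], [1, 20, 40, 50, 0]]]}}

```text
time: 1.65
tool_pos: [396.3, -295.5, 579.0]
ee_rot: [-3.133, 0.003, 0.389]
wrist_force: [1.5, -0.8, -0.6]
opening: 1.001
```

{"op": "play_rows", "data": {"series": [[[1, 30, 5, 40, 0], [1, 30, 5, 40, 0], [1, 30, 5, 40, 0], [1, 30, 5, 40, 0], [1, 30, 5, 40, 0]]]}}

```text
time: 2.15
tool_pos: [515.0, -251.8, 680.9]
ee_rot: [3.048, -0.079, 0.398]
wrist_force: [0.9, -0.3, 0.3]
opening: 0.998
```

```bash
python3 -c "
from h import *
s=r.state();print(s['q'].round(3) if hasattr(s['q'],'round') else s['q'],s['tool_pos'],s['ee_rot'])"
```

```text
[ 0.313  0.364  0.192  0.679 -0.077  1.981 -0.723] [ 514.9736987  -251.7552839   680.90888686] [ 3.04793019 -0.07943243  0.39755541]
```

{"op": "play_rows", "data": {"series": [[[1, 35, -10, 35, 0], [1, 35, -10, 35, 0], [1, 35, -10, 35, 0], [1, 35, -10, 35, 0], [1, 35, -10, 35, 0]]]}}

```text
time: 2.65
tool_pos: [627.4, -270.2, 713.9]
ee_rot: [2.909, -0.205, 0.424]
wrist_force: [0.2, -0.2, -0.4]
opening: 1.005
```

```bash
cat >> h.py <<'E'
from scipy.spatial.transform import Rotation as Ro
def show():
    s=r.state();R=Ro.from_euler("xyz",s['ee_rot']).as_matrix();d=R[:,2]
    print("t",round(s['time'],2),"q",np.round(s['q'],2),"p",np.round(s['tool_pos'],1),"F",np.round(s['wrist_force'],1),"op",round(s['opening'],3))
    print("axis",d.round(3),"tilt",np.degrees(np.arccos(-d[2])).round(1),"az",np.degrees(np.arctan2(d[1],d[0])).round(1),"jaw",R[:,1].round(3),"x",R[:,0].round(3))
E
python3 -c "
from h import *
show()"
```

```text
t 2.65 q [ 0.3   0.53  0.24  0.33 -0.15  1.98 -0.76] p [ 627.4 -270.2  713.9] F [ 0.2 -0.2 -0.4] op 1.005
axis [ 0.276 -0.129 -0.953] tilt 17.7 az -25.0 jaw [ 0.358 -0.906  0.226] x [0.892 0.403 0.204]
```

{"op": "play_rows", "data": {"series": [[[1, -8, 8, -48, 0], [1, -8, 8, -48, 0.05], [1, -8, 8, -48, 0.1], [1, -8, 8, -48, 0.15], [1, -5, 8, -30, 0.15]]]}}

```text
time: 3.15
tool_pos: [605.3, -234.6, 523.9]
ee_rot: [2.893, -0.216, 0.873]
wrist_force: [-0.3, 0.5, 0.3]
opening: 0.999
```

{"op": "play_rows", "data": {"series": [[[1, 0, 0, 0, 0.15], [1, 0, 0, 0, 0.15], [1, 0, 0, 0, 0.15], [1, 0, 0, 0, 0.15], [1, 0, 0, 0, 0.15]]]}}

```text
time: 3.65
tool_pos: [598.2, -230.5, 517.6]
ee_rot: [2.905, -0.217, 1.619]
wrist_force: [-0.7, 1.1, -0.5]
opening: 0.999
```

{"op": "play_rows", "data": {"series": [[[1, 0, 0, 0, 0.15], [1, 0, 0, 0, 0.15], [1, 0, 0, 0, 0.15], [1, 0, 0, 0, 0.15], [1, 0, 0, 0, 0.15]]]}}

```text
time: 4.15
tool_pos: [596.2, -233.3, 518.0]
ee_rot: [2.905, -0.217, 2.368]
wrist_force: [0.7, -0.3, -0.4]
opening: 0.998
```

{"op": "play_rows", "data": {"series": [[[1, 0, 0, 0, 0.15], [1, 0, 0, 0, 0.15], [1, 0, 0, 0, 0.15], [1, 0, 0, 0, 0.15], [1, 0, 0, 0, 0.15]]]}}

```text
time: 4.65
tool_pos: [580.8, -221.7, 486.6]
ee_rot: [2.901, -0.175, 3.111]
wrist_force: [-0.5, 1.4, -0.2]
opening: 1.001
```

```bash
python3 -c "
from h import *
show()"
```

```text
t 4.65 q [ 0.48  0.65 -0.19  0.75 -0.07  1.98  1.82] p [ 580.8 -221.7  486.6] F [-0.5  1.4 -0.2] op 1.001
axis [-0.162  0.243 -0.956] tilt 17.0 az 123.7 jaw [0.071 0.97  0.234] x [-0.984  0.03   0.174]
```

{"op": "play_rows", "data": {"series": [[[1, 0, 0, 0, 0.15], [1, 10, -5, 15, 0.14], [1, 35, -14, 35, 0], [1, 35, -14, 35, 0], [1, 35, -14, 35, 0]]]}}

```text
time: 5.15
tool_pos: [635.1, -240.4, 529.8]
ee_rot: [3.018, -0.004, -2.918]
wrist_force: [0.2, 1.1, -0.7]
opening: 0.999
```

{"op": "play_rows", "data": {"series": [[[1, 35, -14, 35, 0], [1, 35, -14, 35, 0], [1, 35, -14, 35, 0], [1, 35, -14, 35, 0], [1, 35, -14, 35, 0]]]}}

```text
time: 5.65
tool_pos: [708.4, -258.2, 571.4]
ee_rot: [3.114, 0.165, -2.925]
wrist_force: [-0.3, -0.6, -0.8]
opening: 1.001
```

```bash
python3 -c "
from h import *
show()"
```

```text
t 5.65 q [ 0.36  0.75  0.05  0.29 -0.17  1.98  2.11] p [ 708.4 -258.2  571.4] F [-0.3 -0.6 -0.8] op 1.001
axis [ 0.155  0.062 -0.986] tilt 9.6 az 21.9 jaw [-0.219  0.975  0.027] x [-0.963 -0.212 -0.165]
```

{"op": "play_rows", "data": {"series": [[[1, -15, 5, -40, -0.15], [1, -10, 3, -40, -0.15], [1, 0, 0, -20, -0.15], [1, 40, -15, 0, -0.07], [1, 45, -17, 0, 0]]]}}

```text
time: 6.15
tool_pos: [762.9, -278.8, 488.3]
ee_rot: [3.114, 0.147, 2.909]
wrist_force: [2.3, -0.7, 2.3]
opening: 0.998
```

{"op": "play_rows", "data": {"series": [[[1, 45, -17, 0, 0], [1, 45, -17, 0, 0], [1, 45, -17, 0, 0], [1, 45, -17, 0, 0], [1, 45, -17, 0, 0]]]}}

```text
time: 6.65
tool_pos: [764.5, -306.7, 481.6]
ee_rot: [3.07, 0.116, 2.825]
wrist_force: [-14.3, 0.5, -1.2]
opening: 1.002
```

```bash
python3 -c "
from h import *
show()"
```

```text
t 6.65 q [ 0.32  0.97  1.1   0.18 -1.1   1.98  1.72] p [ 764.5 -306.7  481.6] F [-14.3   0.5  -1.2] op 1.002
axis [ 0.132  0.032 -0.991] tilt 7.8 az 13.6 jaw [0.303 0.95  0.071] x [-0.944  0.309 -0.116]
```

{"op": "play_rows", "data": {"series": [[[1, -35, 12, 20, 0], [1, -35, 12, 20, 0], [1, -35, 12, 30, 0], [1, -30, 10, 35, 0], [1, -20, 8, 40, 0]]]}}

```text
time: 7.15
tool_pos: [623.7, -264.2, 589.5]
ee_rot: [3.081, 0.088, 2.819]
wrist_force: [0.1, -1.1, -2.0]
opening: 0.997
```

```bash
python3 -c "
from h import *
show()"
```

```text
t 7.15 q [ 0.12  0.65  0.96  0.62 -0.68  1.98  1.89] p [ 623.7 -264.2  589.5] F [ 0.1 -1.1 -2. ] op 0.997
axis [ 0.103  0.03  -0.994] tilt 6.1 az 16.2 jaw [0.311 0.948 0.061] x [-0.945  0.316 -0.088]
```

{"op": "play_rows", "data": {"series": [[[1, 25, -10, 42, 0], [1, 25, -10, 42, 0], [1, 25, -10, 42, 0], [1, 25, -10, 42, 0], [1, 25, -10, 42, 0]]]}}

```text
time: 7.65
tool_pos: [680.2, -282.2, 587.1]
ee_rot: [3.112, 0.131, 2.839]
wrist_force: [1.1, 1.5, -0.9]
opening: 1.002
```

{"op": "play_rows", "data": {"series": [[[1, 25, -10, 42, 0], [1, 25, -10, 42, 0], [1, 25, -10, 42, 0], [1, 25, -10, 42, 0], [1, 25, -10, 42, 0]]]}}

```text
time: 8.15
tool_pos: [722.5, -257.9, 634.4]
ee_rot: [3.081, 0.278, 2.904]
wrist_force: [0.4, -0.2, -1.7]
opening: 1.001
```

```bash
python3 -c "
from h import *
show()"
```

```text
t 8.15 q [ 0.3   0.74  0.59  0.19 -0.63  1.98  1.71] p [ 722.5 -257.9  634.4] F [ 0.4 -0.2 -1.7] op 1.001
axis [ 0.281 -0.005 -0.96 ] tilt 16.3 az -1.1 jaw [0.218 0.974 0.058] x [-0.935  0.226 -0.275]
```

{"op": "play_rows", "data": {"series": [[[1, 0, 0, 50, 0], [1, 0, 0, 50, 0], [1, 0, 0, 50, 0], [1, 0, 0, 50, 0], [1, 0, 0, 50, 0]]]}}

```text
time: 8.65
tool_pos: [660.1, -253.5, 748.4]
ee_rot: [3.125, 0.419, 2.862]
wrist_force: [0.5, -0.6, -0.3]
opening: 1.0
```

```bash
python3 -c "
from h import *
show()"
```

```text
t 8.65 q [ 0.33  0.56  0.18  0.18 -0.2   1.98  1.64] p [ 660.1 -253.5  748.4] F [ 0.5 -0.6 -0.3] op 1.0
axis [ 0.395 -0.096 -0.914] tilt 24.0 az -13.7 jaw [0.269 0.963 0.015] x [-0.878  0.252 -0.406]
```

{"op": "play_rows", "data": {"series": [[[1, -10, 4, 50, -0.05], [1, -10, 4, 50, 0], [1, -10, 4, 50, 0], [1, -10, 4, 50, 0], [1, -10, 4, 50, 0]]]}}

```text
time: 9.15
tool_pos: [580.0, -219.7, 870.7]
ee_rot: [3.126, 0.601, 2.807]
wrist_force: [2.1, -0.2, -0.2]
opening: 0.999
```

{"op": "play_rows", "data": {"series": [[[1, -15, 6, 48, 0], [1, -15, 6, 48, 0], [1, -15, 6, 48, 0], [1, -15, 6, 48, 0], [1, -15, 6, 48, 0]]]}}

```text
time: 9.65
tool_pos: [483.8, -180.1, 972.3]
ee_rot: [3.124, 0.779, 2.803]
wrist_force: [-0.0, 0.6, 1.0]
opening: 1.002
```

```bash
python3 -c "
from h import *
show()"
```

```text
t 9.65 q [ 0.2   0.2   0.32  0.18 -0.21  1.98  1.57] p [ 483.8 -180.1  972.3] F [-0.   0.6  1. ] op 1.002
axis [ 0.669 -0.217 -0.711] tilt 44.7 az -18.0 jaw [0.32  0.947 0.012] x [-0.671  0.236 -0.703]
```

{"op": "play_rows", "data": {"series": [[[1, -18, 7, 46, 0], [1, -18, 7, 46, 0], [1, -18, 7, 46, 0], [1, 0, 20, -45, -0.05], [1, 0, 20, -45, -0.08]]]}}

```text
time: 10.15
tool_pos: [410.4, -142.0, 997.1]
ee_rot: [3.027, 0.845, 2.654]
wrist_force: [0.4, -0.1, -0.0]
opening: 0.999
```

{"op": "play_rows", "data": {"series": [[[1, 5, 15, -47, -0.08], [1, 5, 15, -47, -0.08], [1, 5, 15, -47, -0.08], [1, 5, 15, -47, -0.08], [1, 5, 15, -47, -0.08]]]}}

```text
time: 10.65
tool_pos: [427.2, -76.1, 787.6]
ee_rot: [2.983, 0.832, 2.256]
wrist_force: [0.4, 0.3, -0.8]
opening: 1.004
```

{"op": "play_rows", "data": {"series": [[[1, 10, 5, -48, -0.08], [1, 10, 5, -48, -0.08], [1, 10, 5, -48, -0.08], [1, 10, 5, -48, -0.08], [1, 10, 5, -48, -0.08]]]}}

```text
time: 11.15
tool_pos: [473.7, -49.0, 543.1]
ee_rot: [2.967, 0.834, 1.837]
wrist_force: [1.0, 0.6, -0.1]
opening: 0.998
```

```bash
python3 -c "
from h import *
show()"
```

```text
t 11.15 q [-0.41  0.05 -0.21  1.8   0.86  1.47 -0.44] p [473.7 -49.  543.1] F [ 1.   0.6 -0.1] op 0.998
axis [ 0.359 -0.658 -0.662] tilt 48.6 az -61.4 jaw [0.916 0.383 0.117] x [-0.177  0.649 -0.74 ]
```

{"op": "play_rows", "data": {"series": [[[1, -48, 6, -10, 0], [1, -48, 6, -10, 0], [1, -48, 6, -10, 0], [1, -48, 6, -10, 0], [1, -48, 6, -10, 0]]]}}

```text
time: 11.65
tool_pos: [235.1, -18.4, 476.2]
ee_rot: [3.021, 0.839, 1.87]
wrist_force: [-0.1, 1.3, -1.0]
opening: 1.003
```

```bash
python3 -c "
from h import *
show()"
```

```text
t 11.65 q [-0.63 -0.17 -0.49  2.16  0.57  1.68 -0.84] p [235.1 -18.4 476.2] F [-0.1  1.3 -1. ] op 1.003
axis [ 0.332 -0.67  -0.664] tilt 48.4 az -63.7 jaw [0.923 0.377 0.08 ] x [-0.197  0.639 -0.744]
```

{"op": "play_rows", "data": {"series": [[[1, -48, 6, 0, 0], [1, -48, 6, 0, 0], [1, -48, 6, 0, 0]]]}}

```text
time: 11.95
tool_pos: [85.8, -2.1, 475.6]
ee_rot: [3.018, 0.839, 1.867]
wrist_force: [-0.1, 1.3, -0.3]
opening: 1.001
```

```bash
python3 -c "
from h import *
show()"
```

```text
t 11.95 q [-0.74 -0.24 -0.83  2.16  0.24  1.88 -1.15] p [ 85.8  -2.1 475.6] F [-0.1  1.3 -0.3] op 1.001
axis [ 0.333 -0.67  -0.663] tilt 48.4 az -63.5 jaw [0.922 0.377 0.082] x [-0.195  0.639 -0.744]
```

{"op": "play_rows", "data": {"series": [[[1, 48, -10, 0, 0], [1, 48, -10, 0, 0], [1, 45, -10, 10, 0.1], [1, 40, -10, 15, 0.15], [1, 40, -10, 20, 0.15]]]}}

```text
time: 12.45
tool_pos: [310.4, -34.4, 519.1]
ee_rot: [3.023, 0.848, 2.316]
wrist_force: [-16.4, -18.5, 13.7]
opening: 0.996
```

{"op": "play_rows", "data": {"series": [[[1, 35, -10, 25, 0.15], [1, 35, -10, 25, 0.15], [1, 35, -10, 25, 0.15], [1, 25, -10, 25, 0.15], [1, 25, -10, 25, 0.15]]]}}

```text
time: 12.95
tool_pos: [421.6, -15.0, 565.1]
ee_rot: [3.065, 0.778, 2.756]
wrist_force: [-1.0, 1.0, -0.3]
opening: 1.002
```

{"op": "play_rows", "data": {"series": [[[1, 20, -10, 30, 0.15], [1, 20, -10, 30, 0.15], [1, 20, -10, 30, 0.15], [1, 20, -10, 30, 0.15], [1, 20, -10, 30, 0.15]]]}}

```text
time: 13.45
tool_pos: [489.3, -53.5, 670.0]
ee_rot: [3.064, 0.755, -2.998]
wrist_force: [-0.6, -1.0, 0.6]
opening: 0.999
```

```bash
python3 -c "
from h import *
show()"
```

```text
t 13.45 q [-0.66 -0.33  0.6   1.63  0.02  1.04  1.73] p [489.3 -53.5 670. ] F [-0.6 -1.   0.6] op 0.999
axis [ 0.665  0.175 -0.726] tilt 43.5 az 14.7 jaw [-0.196  0.979  0.057] x [-0.721 -0.104 -0.686]
```

{"op": "play_rows", "data": {"series": [[[1, 5, -5, 45, 0.12], [1, 5, -5, 45, 0.12], [1, 5, -5, 45, 0.12], [1, 5, -5, 45, 0.12], [1, 5, -5, 45, 0]]]}}

```text
time: 13.95
tool_pos: [502.9, -77.6, 838.0]
ee_rot: [3.069, 0.761, -2.65]
wrist_force: [-0.2, 0.3, 1.1]
opening: 1.001
```

```bash
python3 -c "
from h import *
show()"
```

```text
t 13.95 q [-1.49 -0.33  1.3   0.9  -0.02  1.64  1.99] p [502.9 -77.6 838. ] F [-0.2  0.3  1.1] op 1.001
axis [ 0.572  0.389 -0.722] tilt 43.8 az 34.2 jaw [-0.515  0.855  0.053] x [-0.638 -0.342 -0.69 ]
```

{"op": "play_rows", "data": {"series": [[[1, 10, -2, 46, 0], [1, 10, -2, 46, 0], [1, 10, -2, 46, 0]]]}}

```text
time: 14.25
tool_pos: [508.7, -71.0, 925.7]
ee_rot: [3.109, 0.784, -2.633]
wrist_force: [0.4, 0.2, 0.8]
opening: 0.999
```

```bash
python3 -c "
from h import *
show()"
```

```text
t 14.25 q [-2.03 -0.37  1.32  0.4   0.4   1.96  1.85] p [508.7 -71.  925.7] F [0.4 0.2 0.8] op 0.999
axis [ 0.601  0.372 -0.707] tilt 45.0 az 31.8 jaw [-0.507  0.862  0.023] x [-0.618 -0.344 -0.706]
```

{"op": "play_rows", "data": {"series": [[[1, 15, -3, 46, 0]]]}}

```text
time: 14.35
tool_pos: [533.7, -62.6, 955.7]
ee_rot: [-3.138, 0.852, -2.626]
wrist_force: [0.9, -0.1, 1.7]
opening: 1.004
```

{"op": "play_rows", "data": {"series": [[[1, 0, 0, -45, 0], [1, 0, 0, -45, 0], [1, 0, 0, -45, 0], [1, 0, 5, -45, 0], [1, 0, 5, -45, 0]]]}}

```text
time: 14.85
tool_pos: [540.1, -18.9, 813.9]
ee_rot: [-3.065, 0.884, -2.491]
wrist_force: [1.4, 0.4, -0.5]
opening: 0.999
```

```bash
python3 -c "
from h import *
show()"
```

```text
t 14.85 q [-1.32 -0.36  1.04  1.19  0.02  1.29  2.02] p [540.1 -18.9 813.9] F [ 1.4  0.4 -0.5] op 0.999
axis [ 0.66   0.406 -0.632] tilt 50.8 az 31.6 jaw [-0.556  0.83  -0.049] x [-0.505 -0.384 -0.773]
```

{"op": "play_rows", "data": {"series": [[[1, 10, 0, -48, 0], [1, 10, 0, -48, 0], [1, 10, 0, -48, 0], [1, 10, 0, -48, 0], [1, 10, 0, -48, -0.05]]]}}

```text
time: 15.35
tool_pos: [587.7, -26.7, 567.9]
ee_rot: [-3.072, 0.888, -2.56]
wrist_force: [1.5, -1.1, -0.1]
opening: 1.003
```

{"op": "play_rows", "data": {"series": [[[1, 5, 0, -40, -0.1], [1, 5, 0, -40, -0.15], [1, 0, 0, -10, -0.15], [1, 0, 0, 0, -0.15], [1, 0, 0, 0, -0.15]]]}}

```text
time: 15.85
tool_pos: [588.0, -28.1, 497.8]
ee_rot: [-3.055, 0.896, -2.933]
wrist_force: [0.2, -0.2, 0.6]
opening: 1.001
```

```bash
python3 -c "
from h import *
show()"
```

```text
t 15.85 q [-0.65 -0.13  0.65  2.1  -0.09  0.25  1.85] p [588.  -28.1 497.8] F [ 0.2 -0.2  0.6] op 1.001
axis [ 0.779  0.076 -0.622] tilt 51.5 az 5.6 jaw [-0.14   0.989 -0.054] x [-0.611 -0.129 -0.781]
```

{"op": "play_rows", "data": {"series": [[[1, 10, 0, 0, -0.15], [1, 10, 0, 0, -0.15], [1, 5, 0, 0, -0.15], [1, 5, 0, 0, -0.15], [1, 5, 0, 0, -0.15]]]}}

```text
time: 16.35
tool_pos: [589.6, -24.6, 487.8]
ee_rot: [-3.051, 0.843, 3.073]
wrist_force: [0.5, 0.2, -0.7]
opening: 1.0
```

{"op": "play_rows", "data": {"series": [[[1, 5, 0, -20, -0.15], [1, 5, 0, -20, -0.15], [1, 5, 0, -20, -0.15], [1, 5, 0, -20, -0.15], [1, 5, 0, -20, -0.15]]]}}

```text
time: 16.85
tool_pos: [605.5, -27.5, 405.9]
ee_rot: [-3.056, 0.828, 2.475]
wrist_force: [1.2, 0.5, 0.0]
opening: 0.998
```

```bash
python3 -c "
from h import *
show()"
```

```text
t 16.85 q [-0.29  0.24 -0.2   1.95  1.08  0.99 -0.26] p [605.5 -27.5 405.9] F [1.2 0.5 0. ] op 0.998
axis [ 0.524 -0.521 -0.674] tilt 47.6 az -44.8 jaw [ 0.666  0.744 -0.058] x [-0.531  0.418 -0.737]
```

{"op": "play_rows", "data": {"series": [[[1, 5, 0, -30, -0.15], [1, 5, 0, -30, -0.15], [1, 5, 0, -30, -0.15], [1, 5, 0, -30, -0.15], [1, 5, 0, -30, -0.15]]]}}

```text
time: 17.35
tool_pos: [631.6, -21.1, 252.2]
ee_rot: [-3.065, 0.83, 1.72]
wrist_force: [-0.3, -1.0, -0.1]
opening: 1.005
```

```bash
python3 -c "
from h import *
show()"
```

```text
t 17.35 q [-0.38  0.74 -0.09  1.53  0.82  1.39 -0.72] p [631.6 -21.1 252.2] F [-0.3 -1.  -0.1] op 1.005
axis [ 0.034 -0.739 -0.673] tilt 47.7 az -87.4 jaw [ 0.994  0.093 -0.052] x [-0.101  0.667 -0.738]
```

{"op": "play_rows", "data": {"series": [[[1, 4, -5, -47, -0.04], [1, 4, -10, -47, 0], [1, 3, -10, -47, 0], [1, 0, -10, -47, 0], [1, 0, -15, -40, 0]]]}}

```text
time: 17.85
tool_pos: [648.9, -67.1, 14.2]
ee_rot: [-3.081, 0.823, 1.666]
wrist_force: [0.3, 0.4, 0.3]
opening: 1.0
```

```bash
python3 -c "
from h import *
show()
im=optics.camera('side');cv2.imwrite('pics/s2.png',cv2.resize(im[60:260,240:480,::-1],None,fx=3,fy=3,interpolation=cv2.INTER_CUBIC))"
```

```text
t 17.85 q [-0.34  1.07 -0.03  1.56  0.93  1.1  -0.98] p [648.9 -67.1  14.2] F [0.3 0.4 0.3] op 1.0
axis [ 0.009 -0.735 -0.678] tilt 47.3 az -89.3 jaw [ 0.998  0.051 -0.041] x [-0.065  0.677 -0.733]
```

View pics/s2.png

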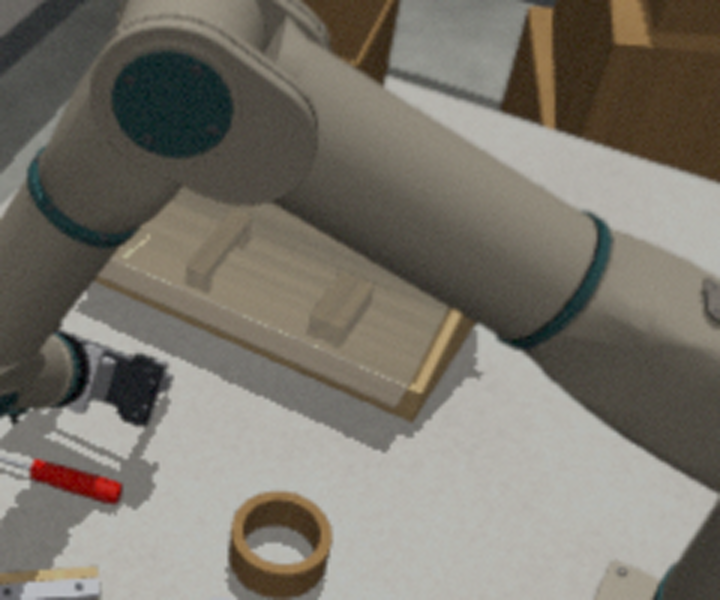

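```bash
python3 -c "
from h import *
for z in (450,550,650): print(ray([[297,99]],[z],'side').round())"
```

```text
[[548.  26. 450.]]
[[481. 143. 550.]]
[[414. 261. 650.]]
```

{"op": "play_rows", "data": {"series": [[[1, -4, -30, 2, 0], [1, -3, -30, 2, 0], [1, 0, -28, 0, 0], [1, 0, 5, 20, 0], [1, 0, 5, 20, 0]]]}}

```text
time: 18.4
tool_pos: [639.2, -143.6, 48.4]
ee_rot: [-3.067, 0.814, 1.68]
wrist_force: [0.5, 6.2, -6.2]
opening: 1.003
```

```bash
python3 -c "
from h import *
show()"
```

```text
t 18.4 q [-0.24  0.99 -0.01  1.65  0.98  1.03 -0.93] p [ 639.2 -143.6   48.4] F [ 0.5  6.2 -6.2] op 1.003
axis [ 0.005 -0.729 -0.685] tilt 46.8 az -89.6 jaw [ 0.997  0.055 -0.051] x [-0.075  0.683 -0.727]
```

The force on the tool is (+6 y, -6 z) N, so the lip is resting on the fingers. I'll keep lifting along the arc.

{"op": "play_rows", "data": {"series": [[[1, 0, 4, 26, 0], [1, 0, 4, 26, 0], [1, 0, 2, 26, 0], [1, 0, -5, 27, 0], [1, 0, -6, 27, 0]]]}}

```text
time: 18.9
tool_pos: [639.8, -130.2, 185.5]
ee_rot: [-3.073, 0.795, 1.685]
wrist_force: [0.1, 0.5, -4.3]
opening: 1.001
```

{"op": "play_rows", "data": {"series": [[[1, 0, -10, 23, 0], [1, 0, -11, 23, 0], [1, 0, -13, 21, 0], [1, 0, -14, 21, 0], [1, 0, -16, 6, 0]]]}}

```text
time: 19.4
tool_pos: [641.0, -178.2, 288.3]
ee_rot: [-3.09, 0.772, 1.684]
wrist_force: [-0.6, 11.1, 4.7]
opening: 0.999
```

```bash
python3 -c "
from h import *
show()
im=optics.camera('side');cv2.imwrite('pics/s3.png',cv2.resize(im[0:260,180:480,::-1],None,fx=2.5,fy=2.3,interpolation=cv2.INTER_CUBIC))"
```

```text
t 19.4 q [-0.14  0.63 -0.06  1.58  0.86  1.23 -0.53] p [ 641.  -178.2  288.3] F [-0.6 11.1  4.7] op 0.999
axis [ 0.028 -0.698 -0.716] tilt 44.3 az -87.7 jaw [ 0.996  0.078 -0.037] x [-0.081  0.712 -0.697]
```

View pics/s3.png

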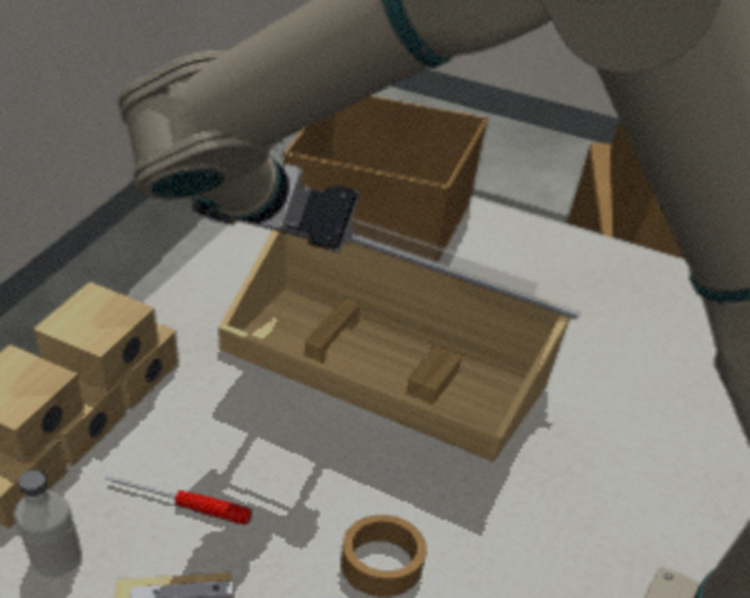

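{"op": "play_rows", "data": {"series": [[[1, 0, -22, -3, 0], [1, 0, -22, -4, 0], [1, 0, -20, -8, 0]]]}}

```text
time: 19.75
tool_pos: [646.2, -229.6, 279.0]
ee_rot: [-3.114, 0.756, 1.681]
wrist_force: [0.8, 7.6, -0.8]
opening: 1.0
```

```bash
python3 -c "
from h import *
show()
optics.camera('top')
for l in ('handle','foot'):
  for d in masks_of(l,'top')[:2]:
    rc=cv2.minAreaRect(cv2.findNonZero(d['mask'].astype(np.uint8)));print(l,d['conf'],np.round(d['extent']));z=52 if l=='handle' else 44
    print(ray(cv2.boxPoints(rc),[z]*4,'top').round(1).tolist())
"
```

```text
t 19.75 q [-0.06  0.63 -0.05  1.61  0.89  1.14 -0.5 ] p [ 646.2 -229.6  279. ] F [ 0.8  7.6 -0.8] op 1.0
axis [ 0.048 -0.685 -0.727] tilt 43.4 az -86.0 jaw [ 0.996  0.091 -0.02 ] x [-0.08   0.723 -0.686]
handle 0.74 [226. 145.  27.  31.]
[[760.7, 315.5, 52.0], [791.6, 258.4, 52.0], [714.4, 217.4, 52.0], [683.9, 274.0, 52.0]]
handle 0.47 [415. 181.  12.   8.]
[[658.7, -258.7, 52.0], [659.6, -287.9, 52.0], [639.4, -287.7, 52.0], [638.6, -258.6, 52.0]]
foot 0.89 [407. 243.  25.  20.]
[[499.1, -214.1, 44.0], [500.5, -286.3, 44.0], [455.2, -286.4, 44.0], [454.1, -214.4, 44.0]]
```

{"op": "play_rows", "data": {"series": [[[1, -2, -18, -6, -0.03], [1, -2, -18, -8, 0], [1, 0, -14, -10, 0]]]}}

```text
time: 20.2
tool_pos: [645.4, -267.5, 253.7]
ee_rot: [-3.12, 0.744, 1.656]
wrist_force: [-0.6, 10.2, 0.3]
opening: 1.001
```

```bash
python3 -c "
from h import *
show()
im=optics.camera('side');cv2.imwrite('pics/s4.png',cv2.resize(im[0:260,180:480,::-1],None,fx=2.5,fy=2.3,interpolation=cv2.INTER_CUBIC))"
```

```text
t 20.2 q [-0.    0.66 -0.03  1.62  0.91  1.07 -0.5 ] p [ 645.4 -267.5  253.7] F [-0.6 10.2  0.3] op 1.001
axis [ 0.036 -0.676 -0.736] tilt 42.6 az -87.0 jaw [ 0.997  0.07  -0.016] x [-0.063  0.733 -0.677]
```

View pics/s4.png

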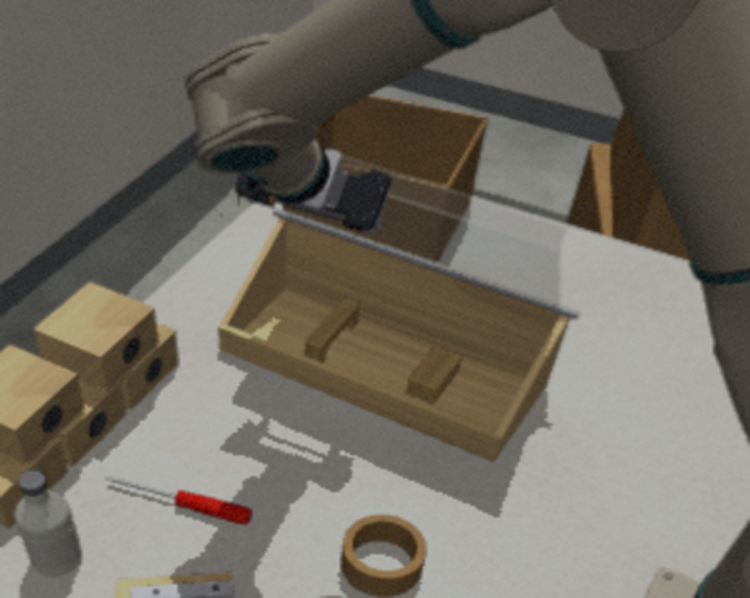

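{"op": "play_rows", "data": {"series": [[[1, -2, -14, -7, 0], [1, -1, -14, -10, 0]]]}}

```text
time: 20.45
tool_pos: [646.1, -286.4, 235.1]
ee_rot: [-3.126, 0.734, 1.661]
wrist_force: [-0.3, 5.7, 0.6]
opening: 1.002
```

```bash
python3 -c "
from h import *
show()"
```

```text
t 20.45 q [ 0.03  0.67 -0.03  1.64  0.93  1.01 -0.51] p [ 646.1 -286.4  235.1] F [-0.3  5.7  0.6] op 1.002
axis [ 0.045 -0.669 -0.742] tilt 42.1 az -86.2 jaw [ 0.997  0.08  -0.012] x [-0.067  0.739 -0.67 ]
```

{"op": "play_rows", "data": {"series": [[[1, -2, -13, -6, 0], [1, -1, -2, -8, 0]]]}}

```text
time: 20.65
tool_pos: [646.1, -292.8, 221.0]
ee_rot: [-3.132, 0.726, 1.663]
wrist_force: [-0.3, 5.8, -0.6]
opening: 1.001
```

```bash
python3 -c "
from h import *
show()
im=optics.camera('side');cv2.imwrite('pics/s5.png',cv2.resize(im[40:160,240:400,::-1],None,fx=5,fy=5,interpolation=cv2.INTER_CUBIC))"
```

```text
t 20.65 q [ 0.04  0.69 -0.03  1.66  0.95  0.97 -0.52] p [ 646.1 -292.8  221. ] F [-0.3  5.8 -0.6] op 1.001
axis [ 0.052 -0.662 -0.748] tilt 41.6 az -85.5 jaw [ 0.996  0.086 -0.007] x [-0.069  0.745 -0.664]
```

View pics/s5.png

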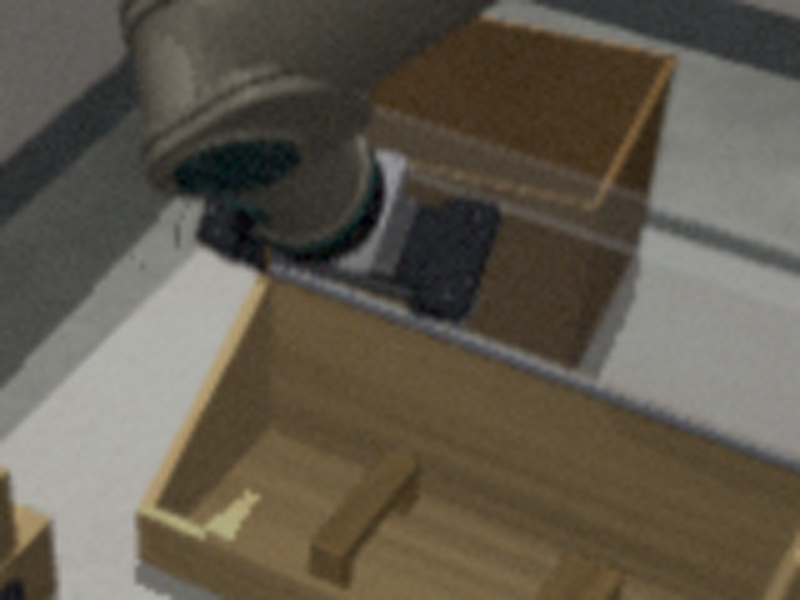

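```bash
python3 -c "
from h import *
uv=np.float64([[314,541],[353,553],[388,450],[418,462]])/5+[240,40]-.4
print(ray(uv,[52]*4,'side').round(1).tolist())
uv=np.float64([[313,568],[348,583]])/5+[240,40]-.4
print(ray(uv,[8]*2,'side').round(1).tolist())"
```

```text
[[655.4, -211.8, 52.0], [625.9, -215.4, 52.0], [657.4, -323.8, 52.0], [632.2, -323.5, 52.0]]
[[664.0, -228.1, 8.0], [634.6, -227.8, 8.0]]
```

{"op": "play_rows", "data": {"series": [[[1, -1, 10, -30, -0.02], [1, -1, 10, -30, -0.02], [1, -1, 10, -30, 0]]]}}

```text
time: 21.0
tool_pos: [646.7, -257.1, 133.9]
ee_rot: [3.137, 0.725, 1.615]
wrist_force: [1.7, 4.9, -3.2]
opening: 0.998
```

```bash
python3 -c "
from h import *
show()"
```

```text
t 21.0 q [-0.03  0.81  0.    1.69  0.99  0.92 -0.72] p [ 646.7 -257.1  133.9] F [ 1.7  4.9 -3.2] op 0.998
axis [ 0.034 -0.663 -0.748] tilt 41.6 az -87.1 jaw [0.999 0.047 0.003] x [-0.033  0.747 -0.663]
```

{"op": "play_rows", "data": {"series": [[[1, -2, 8, -30, 0], [1, -2, 8, -28, 0], [1, -2, 5, -26, 0], [1, -1, 2, -16, 0], [1, 0, 0, 0, 0]]]}}

```text
time: 21.5
tool_pos: [644.3, -219.7, 28.8]
ee_rot: [3.141, 0.723, 1.639]
wrist_force: [0.2, 1.4, -3.9]
opening: 1.0
```

```bash
python3 -c "
from h import *
show()
im=optics.camera('wrist');cv2.imwrite('pics/w2.png',im[...,::-1])"
```

```text
t 21.5 q [-0.11  0.97  0.03  1.72  1.07  0.82 -0.93] p [ 644.3 -219.7   28.8] F [ 0.2  1.4 -3.9] op 1.0
axis [ 0.045 -0.66  -0.75 ] tilt 41.4 az -86.1 jaw [0.998 0.068 0.   ] x [-0.051  0.748 -0.662]
```

View pics/w2.png

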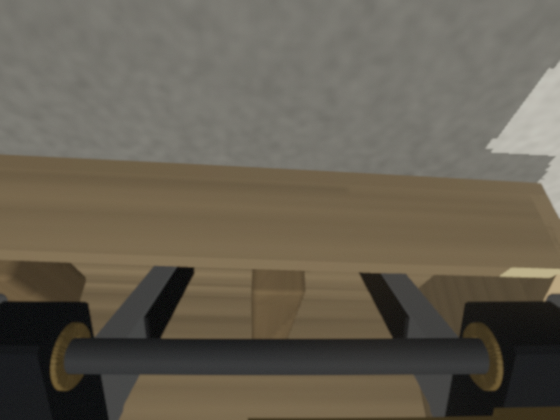

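{"op": "play_rows", "data": {"series": [[[1, -1, -7, 0, -0.02], [1, 0, -6, 0, -0.01], [1, 0, 0, 0, 0], [0, 0, 0, 0, 0], [0, 0, 0, 0, 0]]], "newtons": 50}}

```text
time: 22.05
tool_pos: [646.0, -228.5, 33.8]
ee_rot: [3.135, 0.719, 1.608]
wrist_force: [-1.0, 1.5, -3.8]
opening: 0.87
```

{"op": "play_rows", "data": {"series": [[[0, 0, 0, 0, 0], [0, 0, 0, 0, 0], [0, 0, 0, 0, 0], [0, 0, 0, 0, 0]]]}}

```text
time: 22.45
tool_pos: [646.1, -228.8, 34.7]
ee_rot: [3.134, 0.72, 1.607]
wrist_force: [-1.0, 2.5, -3.2]
opening: 0.528
```

```bash
python3 -c "
from h import *
show()"
```

```text
t 22.45 q [-0.09  0.96  0.03  1.7   1.05  0.83 -0.91] p [ 646.1 -228.8   34.7] F [-1.   2.5 -3.2] op 0.528
axis [ 0.031 -0.658 -0.752] tilt 41.2 az -87.3 jaw [0.999 0.041 0.006] x [-0.027  0.752 -0.659]
```

{"op": "play_rows", "data": {"series": [[[0, -3, -3, -7, 0], [0, 0, -1, -1, 0], [0, 0, 0, 0, 0], [0, 0, 0, 0, 0], [0, 0, 0, 0, 0]]]}}

```text
time: 22.95
tool_pos: [644.5, -230.9, 26.0]
ee_rot: [3.132, 0.718, 1.609]
wrist_force: [-1.5, 2.4, -3.6]
opening: 0.294
```

{"op": "play_rows", "data": {"series": [[[0, 0, 0, 0, 0], [0, 0, 0, 0, 0]]]}}

```text
time: 23.15
tool_pos: [644.4, -231.0, 26.0]
ee_rot: [3.132, 0.718, 1.609]
wrist_force: [-1.3, 2.8, -4.1]
opening: 0.293
```

```bash
python3 -c "
from h import *
show()"
```

```text
t 23.15 q [-0.09  0.97  0.04  1.71  1.07  0.81 -0.93] p [ 644.4 -231.    26. ] F [-1.3  2.8 -4.1] op 0.293
axis [ 0.034 -0.657 -0.753] tilt 41.1 az -87.0 jaw [0.999 0.044 0.007] x [-0.028  0.753 -0.658]
```

The opening is 0.293, which is 27.6 mm, so the handle is gripped. Next I'll lift it and draw it out.

{"op": "play_rows", "data": {"series": [[[0, -1, 0, 20, 0], [0, 0, 0, 20, 0], [0, 0, 5, 18, 0], [0, 0, 15, 5, 0], [0, 0, 20, 0, 0]]], "newtons": 60}}

```text
time: 23.65
tool_pos: [641.3, -192.8, 90.7]
ee_rot: [3.133, 0.718, 1.601]
wrist_force: [1.1, 2.1, -5.7]
opening: 0.293
```

{"op": "play_rows", "data": {"series": [[[0, 0, 22, 0, 0], [0, 0, 22, 0, 0], [0, 0, 22, 0, 0], [0, 0, 22, 0, 0], [0, 0, 22, 0, 0]]]}}

```text
time: 24.15
tool_pos: [639.2, -69.7, 86.9]
ee_rot: [3.14, 0.717, 1.611]
wrist_force: [0.6, -1.4, -5.8]
opening: 0.293
```

```bash
python3 -c "
from h import *
show()"
```

```text
t 24.15 q [-0.28  0.9  -0.06  1.64  0.87  1.05 -0.91] p [639.2 -69.7  86.9] F [ 0.6 -1.4 -5.8] op 0.293
axis [ 0.028 -0.656 -0.754] tilt 41.1 az -87.6 jaw [0.999 0.041 0.001] x [-0.03   0.753 -0.657]
```

{"op": "play_rows", "data": {"series": [[[0, 0, 22, 5, 0], [0, 0, 22, 10, 0], [0, 0, 22, 20, 0], [0, 0, 15, 30, 0], [0, 0, 5, 30, 0]]]}}

```text
time: 24.65
tool_pos: [632.7, 31.9, 176.0]
ee_rot: [-3.119, 0.719, 1.64]
wrist_force: [0.8, -1.2, -0.4]
opening: 0.293
```

```bash
python3 -c "
from h import *
show()
im=optics.camera('side');a=im[60:220,180:340];b=optics.camera('wrist')
cv2.imwrite('pics/s6.png',np.hstack([cv2.resize(a,(400,400),interpolation=cv2.INTER_CUBIC),cv2.resize(b,(400,400))])[...,::-1])
cv2.imwrite('pics/w6.png',b[...,::-1])
optics.camera('top');im=optics.camera('top');cv2.imwrite('pics/t6.png',im[...,::-1])
for c in ('top','side'):
  for d in masks_of('handle',c)[:2]: print(c,d['conf'],np.round(d['extent']))
"
```

```text
t 24.65 q [-0.39  0.81 -0.12  1.52  0.75  1.3  -0.83] p [632.7  31.9 176. ] F [ 0.8 -1.2 -0.4] op 0.293
axis [ 0.023 -0.659 -0.752] tilt 41.2 az -88.0 jaw [ 0.998  0.054 -0.017] x [-0.052  0.751 -0.659]
top 0.57 [325. 174.  50.  10.]
side 0.54 [279. 153.  20.  17.]
```

View pics/s6.png

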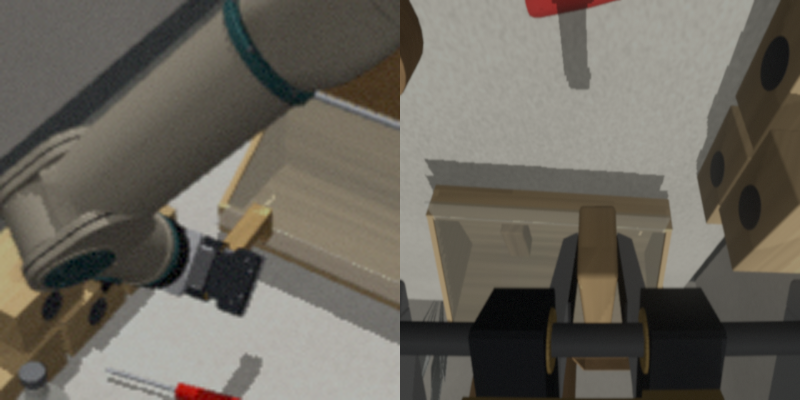

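The flap is shut again behind the handle, and the handle is held with its far end pointing toward the bin. To see how it sits in the grip I'll put the three cameras into one picture.

Run:
```python
from h import *
w=cv2.imread('pics/w6.png')[190:400,190:370]; t=cv2.imread('pics/t6.png')[150:200,290:370]
from h import optics
s=optics.camera('side')[130:180,255:305,::-1]
A=cv2.resize(w,(480,560),interpolation=cv2.INTER_CUBIC)
B=cv2.resize(t,(320,200),interpolation=cv2.INTER_CUBIC);C=cv2.resize(s,(320,320),interpolation=cv2.INTER_CUBIC)
R=np.vstack([B,C,np.zeros((40,320,3),np.uint8)])
cv2.imwrite('pics/c7.png',np.hstack([A,R]))
```

```text
(no output)
```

View pics/c7.png

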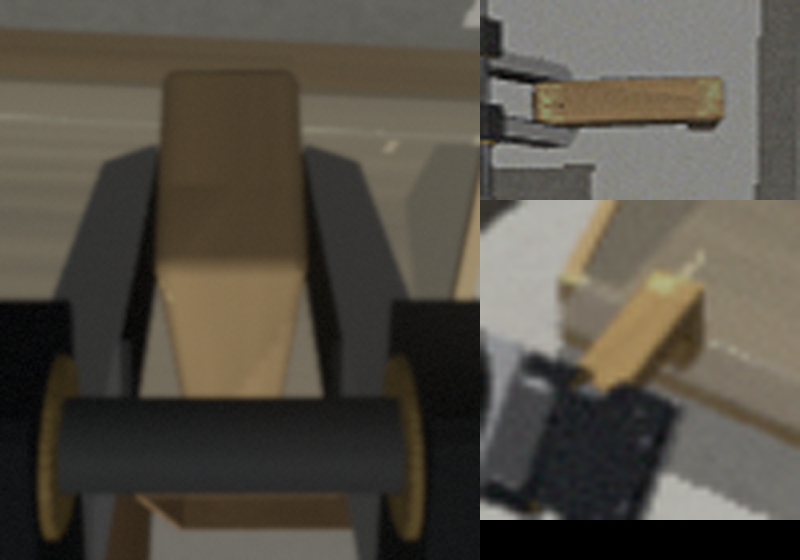

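```bash
cat > hp.py <<'E'
from fit import *
def hfit(items):
    s=r.state();Rt=Ro.from_euler("xyz",s['ee_rot']);p=np.float64(s['tool_pos'])
    f0=np.r_[p+[0,-38,0],0,0,-1.54]
    X=lambda v,P:Ro.from_euler("xyz",v[3:]).apply(np.float64(P))+v[:3]
    f=lambda v:np.concatenate([(proj(X(v,P),c)-uv).ravel() for c,P,uv in items])
    o=least_squares(f,f0,x_scale=[50]*3+[.3]*3,loss="soft_l1");return o.x,f(o.x).reshape(-1,2),s
E
python3 - <<'E'
from hp import *
uw=np.float64([[165,72],[298,72],[157,268],[305,268]])/2.667+190-.3
ut=(np.float64([[534,82],[534,122],[722,78],[722,122]])-[480,0])/4+[290,150]-.4
us=(np.float64([[650,272],[703,287]])-[480,200])/6.4+[255,130]-.4
# handle x axis toward -y: handle y = world +x ; wrist image left side = ? test both
e=None
for sg in(1,-1):
    it=[("wrist",[[-60,sg*14,0],[-60,-sg*14,0],[-60,sg*14,44],[-60,-sg*14,44]],uw),("top",[[-60,14,44],[-60,-14,44],[60,14,44],[60,-14,44]],ut),("side",[[60,14,44],[60,-14,44]],us)]
    v,e,s=hfit(it);print(sg,v.round(3),abs(e).mean().round(2));print(e.round(1).tolist())
show()
E
```

```text
1 [ 6.32858e+02 -1.36180e+01  1.64472e+02 -3.40000e-02 -1.08000e-01
 -1.55200e+00] 11.5
[[51.2, -0.4], [-49.9, -0.6], [60.7, 0.0], [-54.9, 0.2], [0.2, -0.6], [0.2, 0.3], [0.8, -0.1], [1.0, -0.2], [1.0, -3.8], [0.7, -3.2]]
-1 [ 6.32915e+02 -1.33340e+01  1.64564e+02 -2.40000e-02 -1.07000e-01
 -1.54400e+00] 0.97
[[-0.9, -0.8], [0.6, -0.4], [-1.4, 0.1], [3.4, 0.2], [0.0, -0.3], [0.1, 0.6], [0.7, -0.2], [0.9, -0.2], [0.9, -3.8], [0.6, -3.2]]
t 25.0 q [-0.39  0.81 -0.12  1.52  0.76  1.29 -0.83] p [632.5  26.9 174.7] F [ 0.7  0.4 -2.3] op 0.297
axis [ 0.02  -0.66  -0.751] tilt 41.3 az -88.3 jaw [ 0.999  0.049 -0.017] x [-0.048  0.75  -0.66 ]
```

```bash
python3 -c "
from fit import *
J=np.load('poses.npz')['J'];c,s=np.cos(J[2]),np.sin(J[2])
for n,p,z in (('glue cap',[182,70],170),('glue rt',[222,115],30),('glue left low',[165,120],10),('mug',[228,415],45),('mug r',[258,400],90),('brush end',[140,160],10),('brush ferr',[65,95],20)):
    P=ray(T([p]),[z],'top')[0]; d=P[:2]-J[:2]; print(n,P.round(),'jig',round(c*d[0]+s*d[1]),round(-s*d[0]+c*d[1]))"
```

```text
glue cap [732. 261. 170.] jig 172 142
glue rt [714. 230.  30.] jig 187 109
glue left low [710. 298.  10.] jig 130 146
mug [373. 211.  45.] jig 0 -177
mug r [391. 176.  90.] jig 39 -183
brush end [663. 325.  10.] jig 80 124
brush ferr [736. 415.  20.] jig 51 236
```

{"op": "play_rows", "data": {"series": [[[0, -12, 31, 3, 0.06], [0, -12, 31, 3, 0.06], [0, -12, 31, 0, 0.06], [0, -12, 31, 0, 0.06], [0, -12, 31, 0, 0.06]]]}}

```text
time: 25.5
tool_pos: [570.5, 172.8, 176.5]
ee_rot: [-3.108, 0.733, 1.935]
wrist_force: [0.2, 0.4, -0.5]
opening: 0.295
```

{"op": "play_rows", "data": {"series": [[[0, -12, 31, 0, 0.06], [0, -12, 31, 0, 0.06], [0, -12, 31, -5, 0.06], [0, -12, 31, -5, 0.06], [0, 0, 0, 0, 0.06]]]}}

```text
time: 26.0
tool_pos: [516.6, 303.3, 159.7]
ee_rot: [-3.096, 0.732, 2.259]
wrist_force: [0.4, 0.6, -0.7]
opening: 0.296
```

```bash
python3 -c "
from h import *
show()"
```

```text
t 26.0 q [-0.82  0.78 -0.27  1.69  0.91  1.26 -0.93] p [516.6 303.3 159.7] F [ 0.4  0.6 -0.7] op 0.296
axis [ 0.39  -0.545 -0.743] tilt 42.0 az -54.4 jaw [ 0.791  0.611 -0.034] x [-0.472  0.574 -0.669]
```

{"op": "play_rows", "data": {"series": [[[0, -4, 20, -30, 0], [0, -3, 18, -30, 0], [0, -1, 1, -20, 0], [0, 0, 0, 0, 0], [0, 0, 0, 0, 0]]]}}

```text
time: 26.5
tool_pos: [506.2, 339.9, 73.5]
ee_rot: [-3.084, 0.737, 2.27]
wrist_force: [0.5, -0.7, -0.6]
opening: 0.295
```

```bash
python3 -c "
from h import *
show()
im=optics.camera('wrist');cv2.imwrite('pics/w8.png',im[...,::-1]);im=optics.camera('top');cv2.imwrite('pics/t8.png',im[...,::-1]);b=optics.camera('side');cv2.imwrite('pics/s8.png',b[...,::-1])
for c in('top','side'):
  for d in masks_of('handle',c)[:1]:
    print(c,d['conf'],np.round(d['extent']));rc=cv2.minAreaRect(cv2.findNonZero(d['mask'].astype(np.uint8)));print(cv2.boxPoints(rc).round(1).tolist())
J=np.load('poses.npz')['J'];cc,ss=np.cos(J[2]),np.sin(J[2])
q=lambda a:[J[0]+cc*a[0]-ss*a[1],J[1]+ss*a[0]+cc*a[1],a[2]]
print(proj([q([75,-4+0,92]),q([75,24,92])],'top').round(1).tolist())
"
```

```text
t 26.5 q [-0.88  0.94 -0.26  1.64  0.93  1.22 -1.03] p [506.2 339.9  73.5] F [ 0.5 -0.7 -0.6] op 0.295
axis [ 0.388 -0.55  -0.739] tilt 42.3 az -54.8 jaw [ 0.789  0.613 -0.042] x [-0.476  0.567 -0.672]
top 0.8 [206. 218.  41.  28.]
[[184.3000030517578, 225.8000030517578], [220.6999969482422, 199.8000030517578], [227.60000610351562, 209.39999389648438], [191.1999969482422, 235.39999389648438]]
side 0.68 [244. 260.  10.  20.]
[[240.0, 248.0], [249.0, 248.0], [249.0, 268.0], [240.0, 268.0]]
[[226.4, 207.9], [220.7, 199.5]]
```

{"op": "play_rows", "data": {"series": [[[0, 0, 0, -15, 0], [0, 0, 0, -12, 0], [0, 0, 0, -5, 0], [0, 0, 0, -2, 0], [0, 0, 0, 0, 0]]]}}

```text
time: 27.25
tool_pos: [507.7, 340.4, 39.4]
ee_rot: [-3.092, 0.736, 2.263]
wrist_force: [0.5, -0.8, -1.1]
opening: 0.294
```

{"op": "play_rows", "data": {"series": [[[0, 0, 0, -3, 0], [0, 0, 0, -2, 0]]]}}

```text
time: 27.45
tool_pos: [507.9, 340.6, 36.5]
ee_rot: [-3.093, 0.739, 2.262]
wrist_force: [-5.4, 1.9, 17.6]
opening: 0.292
```

```bash
python3 -c "
from h import *
show()"
```

```text
t 27.45 q [-0.89  0.99 -0.25  1.64  0.96  1.18 -1.08] p [507.9 340.6  36.5] F [-5.4  1.9 17.6] op 0.292
axis [ 0.391 -0.549 -0.739] tilt 42.4 az -54.5 jaw [ 0.791  0.611 -0.036] x [-0.471  0.57  -0.673]
```

{"op": "play_rows", "data": {"series": [[[0, 0, 0, 1, 0], [0, 1.8, -2.4, 0, 0], [0, 1.8, -2.4, 0, 0], [0, 0, 0, 0, 0]]]}}

```text
time: 27.85
tool_pos: [511.5, 337.2, 37.9]
ee_rot: [-3.096, 0.736, 2.261]
wrist_force: [-0.5, 1.7, 0.3]
opening: 0.296
```

```bash
cat >> h.py <<'E'
def jf():
    s=r.state();J=np.load('poses.npz')['J'];M=np.array([[np.cos(J[2]),np.sin(J[2])],[-np.sin(J[2]),np.cos(J[2])]])
    print("jig tcp",(M@(np.float64(s['tool_pos'])[:2]-J[:2])).round(1),"F",(M@np.float64(s['wrist_force'])[:2]).round(1),round(s['wrist_force'][2],1),"jawaz-jig",(np.degrees(s['ee_rot'][2]-J[2])).round(1))
E
python3 -c "
from h import *
show();jf()"
```

```text
t 27.85 q [-0.88  0.99 -0.24  1.64  0.97  1.17 -1.08] p [511.5 337.2  37.9] F [-0.5  1.7  0.3] op 0.296
axis [ 0.392 -0.546 -0.74 ] tilt 42.2 az -54.3 jaw [ 0.79   0.613 -0.033] x [-0.472  0.571 -0.671]
jig tcp [-19.4   9.1] F [-1.7  0.6] 0.3 jawaz-jig 183.3
```

{"op": "play_rows", "data": {"series": [[[0, 1.2, -1.6, 0, 0], [0, 1.2, -1.6, 0, 0], [0, 0, 0, 0, 0]]]}}

```text
time: 28.15
tool_pos: [511.9, 337.6, 37.0]
ee_rot: [-3.098, 0.729, 2.262]
wrist_force: [0.8, 0.5, -0.0]
opening: 0.298
```

```bash
python3 -c "
from h import *
jf();print(r.state()['tool_pos'])"
```

```text
jig tcp [-19.4   9.6] F [0.1 0.9] -0.0 jawaz-jig 183.4
[511.90476793 337.5882275   36.95315789]
```

{"op": "play_rows", "data": {"series": [[[0, 1.6, 1.2, 0, 0], [0, 1.6, 1.2, 0, 0], [0, 1.6, 1.2, 0, 0], [0, 1.6, 1.2, 0, 0]]]}}

```text
time: 28.55
tool_pos: [517.0, 341.1, 36.6]
ee_rot: [-3.093, 0.73, 2.262]
wrist_force: [-3.2, 0.3, 2.6]
opening: 0.294
```

```bash
python3 -c "
from h import *
jf();show()"
```

```text
jig tcp [-19.2  15.8] F [-2.2 -2.4] 2.6 jawaz-jig 183.4
t 28.55 q [-0.87  0.99 -0.25  1.62  0.96  1.17 -1.06] p [517.  341.1  36.6] F [-3.2  0.3  2.6] op 0.294
axis [ 0.388 -0.544 -0.744] tilt 41.9 az -54.5 jaw [ 0.79   0.612 -0.036] x [-0.475  0.574 -0.667]
```

{"op": "play_rows", "data": {"series": [[[0, 1.6, 1.2, 0, 0], [0, 1.6, 1.2, 0, 0]]]}}

```text
time: 28.75
tool_pos: [517.9, 341.7, 36.6]
ee_rot: [-3.087, 0.731, 2.262]
wrist_force: [-6.7, -0.3, 3.3]
opening: 0.296
```

```bash
python3 -c "
from h import *
jf();show()"
```

```text
jig tcp [-19.2  16.9] F [-3.7 -5.6] 3.3 jawaz-jig 183.4
t 28.75 q [-0.87  1.   -0.25  1.61  0.96  1.18 -1.05] p [517.9 341.7  36.6] F [-6.7 -0.3  3.3] op 0.296
axis [ 0.383 -0.548 -0.744] tilt 42.0 az -55.1 jaw [ 0.792  0.609 -0.04 ] x [-0.475  0.574 -0.667]
```

{"op": "play_rows", "data": {"series": [[[0, 2.4, -1, -2, 0], [0, 2.4, -1, -1.5, 0]]]}}

```text
time: 28.95
tool_pos: [518.1, 341.8, 36.5]
ee_rot: [-3.084, 0.73, 2.261]
wrist_force: [-12.2, 2.2, 12.7]
opening: 0.294
```

{"op": "play_rows", "data": {"series": [[[0.5, 0, 0, 0, 0], [0.5, 0, 0, 0, 0], [0.5, 0, 0, 0, 0], [0.5, 0, 0, 0, 0], [0.5, 0, 0, 0, 0]]]}}

```text
time: 29.45
tool_pos: [521.9, 340.9, 37.8]
ee_rot: [-3.088, 0.735, 2.26]
wrist_force: [-0.9, 0.4, 0.1]
opening: 0.499
```

```bash
python3 -c "
from h import *
jf();show()
im=optics.camera('wrist');cv2.imwrite('pics/w9.png',im[...,::-1])"
```

```text
jig tcp [-16.2  19.7] F [-0.8 -0.5] 0.1 jawaz-jig 183.3
t 29.45 q [-0.87  1.   -0.24  1.61  0.96  1.18 -1.05] p [521.9 340.9  37.8] F [-0.9  0.4  0.1] op 0.499
axis [ 0.385 -0.551 -0.741] tilt 42.2 az -55.1 jaw [ 0.793  0.607 -0.039] x [-0.472  0.573 -0.67 ]
```

{"op": "play_rows", "data": {"series": [[[0.6, -6, 8, 12, 0], [0.7, -12, 17, 24, 0], [0.8, -16, 23, 32, 0], [0.8, -16, 23, 34, 0], [0.8, -16, 23, 40, 0]]]}}

```text
time: 30.0
tool_pos: [453.4, 430.2, 181.9]
ee_rot: [-3.071, 0.741, 2.265]
wrist_force: [1.1, 0.7, -0.9]
opening: 0.8
```

{"op": "play_rows", "data": {"series": [[[0.8, -16, 23, 34, 0], [0.8, -14, 20, 40, 0], [0.8, -14, 20, 40, 0], [0.8, 0, 0, 0, 0]]]}}

```text
time: 30.4
tool_pos: [400.8, 502.4, 308.3]
ee_rot: [-3.081, 0.728, 2.267]
wrist_force: [0.3, 0.5, -0.3]
opening: 0.797
```

Run:
```python
from fit import *
show()
J=np.load('poses.npz')['J']
H=[[-40,30,62],[-40,2,62],[80,2,62],[80,30,62]]
out=[]
for c in('top','side'):
    im=np.mean([optics.camera(c).astype(float) for _ in range(3)],0).astype(np.uint8)[...,::-1].copy()
    cv2.imwrite(f'pics/{c}9.png',im)
    for d in masks_of('handle',c)[:1]:
        m=d['mask'].astype(np.uint8);rc=cv2.minAreaRect(cv2.findNonZero(m));print(c,round(d['conf'],2),cv2.boxPoints(rc).round(1).tolist())
    print('exp',proj(W(J,H),c).round(1).tolist())
    u=proj(W(J,[[20,16,40]]),c)[0].astype(int)
    a=cv2.resize(im[u[1]-38:u[1]+38,u[0]-26:u[0]+26],(400,585),interpolation=cv2.INTER_CUBIC)
    out.append(a);print(u)
cv2.imwrite('pics/fin.png',np.hstack(out))
```

```text
t 30.4 q [-1.11  0.81 -0.33  1.15  0.73  1.78 -0.79] p [400.8 502.4 308.3] F [ 0.3  0.5 -0.3] op 0.797
axis [ 0.38  -0.549 -0.745] tilt 41.8 az -55.3 jaw [ 0.792  0.609 -0.045] x [-0.479  0.573 -0.666]
top 0.69 [[185.89999389648438, 222.39999389648438], [222.0, 198.0], [229.0, 208.3000030517578], [192.89999389648438, 232.8000030517578]]
exp [[186.6, 222.6], [192.2, 230.9], [227.8, 206.3], [222.2, 198.1]]
[208 215]
side 0.71 [[237.6999969482422, 254.10000610351562], [248.10000610351562, 253.8000030517578], [249.5, 298.8999938964844], [239.10000610351562, 299.20001220703125]]
exp [[238.8, 292.9], [249.3, 292.1], [248.3, 253.5], [238.4, 254.1]]
[244 276]
```

Run:
```python
from fit import *
from scipy.optimize import minimize
J=np.load('poses.npz')['J']
bx=np.array([[x,y,z] for x in(-60,60) for y in(-14,14) for z in(0,44)],float)
M={}
for c in('top','side'):
    optics.camera(c);M[c]=cv2.resize(masks_of('handle',c)[0]['mask'].astype(np.uint8),None,fx=4,fy=4,interpolation=cv2.INTER_NEAREST)
def cost(v):
    P=W([v[0],v[1],v[2]],bx)+[0,0,18];P=W(J,P);t=0
    for c in M:
        h=cv2.convexHull(np.float32((proj(P,c)+.5)*4)).astype(np.int32);a=np.zeros_like(M[c]);cv2.fillPoly(a,[h],1)
        t+=1-(a&M[c]).sum()/(a|M[c]).sum()
    return t
for v0 in([20,16,0],[15,12,.05],[24,18,-.05]):
    o=minimize(cost,v0,method='Nelder-Mead',options=dict(initial_simplex=np.array([v0,[v0[0]+4,v0[1],v0[2]],[v0[0],v0[1]+4,v0[2]],[v0[0],v0[1],v0[2]+.06]])));print(o.x.round(3),round(o.fun,3))
print('nominal',round(cost([20,16,0]),3))
a=cv2.imread('pics/top1.png').astype(int);b=cv2.imread('pics/top9.png').astype(int)
d=cv2.blur(np.abs(a-b).max(2).astype(np.float32),(5,5))>14
n,l,st,ce=cv2.connectedComponentsWithStats(d.astype(np.uint8))
for k in range(1,n):
    if st[k,4]>25:print('diff',st[k].tolist())
for c in('top','side'):
    for lab in('foot','flap_lip'):
        for q in spot_in(lab,c)[:1]:print(c,lab,round(q['conf'],2),np.round(q['extent']))
```

```text
[20.243 17.355  0.023] 0.307
[20.472 17.682  0.022] 0.313
[2.0347e+01 1.7502e+01 1.9000e-02] 0.309
nominal 0.359
diff [391, 180, 12, 10, 51]
diff [184, 198, 45, 37, 656]
diff [0, 243, 291, 177, 15626]
diff [324, 317, 182, 103, 5513]
diff [528, 322, 32, 40, 853]
diff [494, 395, 66, 25, 953]
diff [306, 414, 18, 6, 84]
top foot 0.71 [411. 212.  93. 166.]
top flap_lip 0.57 [409. 211.  86. 154.]
side foot 0.17 [199. 228.  31.  44.]
side flap_lip 0.69 [320. 138. 109.  93.]
```

```bash
python3 -c "
from h import *
show();print(order.job_done())"
```

```text
t 31.2 q [-1.1   0.81 -0.32  1.16  0.74  1.77 -0.79] p [404.3 496.9 302.8] F [-0.2  0.7  0. ] op 0.802
axis [ 0.376 -0.559 -0.739] tilt 42.4 az -56.1 jaw [ 0.795  0.605 -0.053] x [-0.476  0.567 -0.672]
the job is handed in; nothing more can be done
None
```

The handle is out of the bin, standing on the gluing jig and released, and I handed the job in at about 31 s; it gave no verdict.

**How it was done:** An upright gripper does not fit under the flap, so I tilted the tool about 45° by running the arm to its reach limits. I lifted the lip with the fingertips, let the flap rest on the gripper body, and gripped the handle in the bin; the opening read 27.6 mm against a 28 mm handle. I drew the handle out and the flap fell shut. On the jig I slid the handle against the end stop and then the side fence, both with measured contact force, before letting go and backing off.

**Last checks:**
- **Handle position:** a fit to the top and side masks puts it at jig x about 20.3 mm, y about 17.4 mm and turned about 0.02 rad, with its feet assumed on the board. The y value is 1.4 mm past where the fence allows, so I put that down to mask error. All three values are inside the limits.
- **Bin:** comparing the first and last top pictures, the only change in the bin is where the handle used to be, so the flap looks shut and the block unmoved.
- **Robot:** clear of everything, with force readings near zero.

**What failed or disagreed:**
- While the handle was in the gripper, the wrist and side cameras disagreed on its pitch by up to about 0.1 rad. The height at which it touched the board suggested little pitch.
- The last detector calls for the block gave no usable result: the top one boxed the whole bin and the side one had very low confidence.
- The arm covered the mug's area in the last top picture, so I could not check the mug there.
- The picture limit was reached, so the final state was checked by numbers only, not by eye.

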